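# Find and mark the balance point of a lamp boom

### The job

Without lifting it, slide the aluminium lamp boom forward along the balance stand until it tips off its low rest and balances level, by itself, on the narrow middle ridge. Then set the grey saddle clip astride the boom, squarely above the ridge, to mark the balance point, and leave the boom balanced there with the clip on it. Leave the other things on the bench where they are.

Things in the scene. Friction and masses are not known exactly. Their poses are not given: they have to be found in the camera images.
- stand: fixed dark steel balance stand, origin on the bench under its centre; its y axis runs along the boom (+y is 'forward'), z up. Base plate 70 (x) x 290 (y) x 8 mm high. It carries the ridge at its middle and a lower rest near each end.
- ridge_top (a point): middle of the ridge's flat top, 50 mm above the bench, at the stand's origin in x and y; axes as the stand's. The bare steel ridge is 14 mm wide along y and 34 mm long along x. The boom balances here.
- rear_rest (a point): middle of the top of the rear rest, 44 mm above the bench (6 mm lower than the ridge), 120 mm behind the ridge (stand -y); 10 mm along y. Two upright cheeks beside it, 33 mm apart (x), 16 mm long (y), up to 68 mm above the bench, keep the boom straight. An equal front rest and cheeks stand 120 mm ahead of the ridge.
- boom: sealed straight aluminium bar 30 wide (x), 420 long (y), 20 mm high (z), about 0.5 kg, origin at its very centre, parallel to the stand. Ballast fixed unseen inside puts the balance point up to 40 mm to either side of its middle. It starts with its middle 60-74 mm behind the ridge, leaning back on the rear rest, front end up by 0.051 rad. Level on the ridge its origin is 60 mm above the bench.
- boom_rear (a point): centre of the boom's rear (-y) end face, 30 x 20 mm, about 46 mm above the bench at the start; push here. Friction of the pushing finger can stop the boom tipping: back off to see its lean. Balance point behind the ridge: rear end stays down. Over the ridge's 14 mm: it rocks a while, then settles level. Beyond: front end goes down by 0.051 rad; push it back by its front end.
- clip_tab (a point): centre of the upright grip tab of the loose grey saddle clip (40 g); axes as the clip's, z up. Tab 12 mm thick (x; grip across this), 20 mm (y), 44 mm high. The clip starts standing on its legs on the bench: tab centre 42 mm, tab top 64 mm above the bench. Seated on the boom the tab centre is 36 mm above the boom's centre.
- clip_roof (a point): centre of the top of the clip's roof, under the tab, 20 mm above its feet. Roof 46 (x) x 24 (y) x 4 mm; its two legs are 16 mm long, 4 mm thick and 38 mm apart inside (x), to go astride the 30 mm wide boom, clip x across the boom.
- spool: spool of solder wire, closed roll, 52 mm across, 40 mm high, origin under its centre (leave it alone)
- driver: screwdriver lying on the bench, origin on the bench under its middle (leave it alone)
- flux: small white jar with black lid, 44 mm across, 50 mm high, origin under its centre (leave it alone)
- wrench: steel wrench lying flat on the bench (leave it alone)
- meter: yellow hand multimeter lying on its back, 190 x 90 x 40 mm, origin under its centre (leave it alone)
Not all that is in view belongs to the job. What is meant by the part that bears clip_tab is not orange, and is the larger of those in its own colour.

How it is judged:
By the outcome, as a careful person would: the job done as asked, in the order asked, and still so for the second after the job is handed in, with the robot touching nothing.
It also fails if it takes over 72 s, if anything falls off the work surface, if the arm or the gripper's body presses on something with over 40 N, if the wrist force passes 120 N, or if a joint passes its speed limit or range.

### The arm

A 6-joint arm with a two-finger parallel gripper is mounted at the origin on the work surface. World frame = base frame: x ahead of the robot, y to its left, z up, the work surface at z = 0. Lengths are in m, angles in rad, forces in N, time in s.
With the tool pointing down it reaches from about 0.35 to 0.975 m from the base axis. Payload 17.4 kg.
Tool frame: the origin (TCP) lies at the very end of the fingers, on their centre line; the grasp point (between the pads) lies 19 mm behind it; z points along the fingers, y is the line along which they close (so a half turn about z gives the same grasp; the last joint's range is limited). The gripper opens to 85 mm and grips with 20 to 120 N. Pads are 22 mm wide; open, the fingers measure 114 mm over their backs; the gripper's body (76 mm by 85 mm) begins 54 mm behind the grasp point. The pads swing forward as they close: fully open they stand 13 mm farther back than shut.
Start: joints at [1.17, 0.116, 1.442, -0, 1.584, -0.038], TCP at [0.24, 0.631, 0.231] pointing down, gripper open.
Joint ranges: [-2.83, 2.83], [-0.83, 2.19], [0.07, 2.5], [-1.14, 4.28], [0.01, 3], [-2.97, 2.97]. Speed limits (rad/s): [1.89, 1.89, 2.22, 3.14, 3.14, 3.14].

### API

Orientations are given as a unit quaternion [w, x, y, z].
In Python, from workcell import robot, optics gives the robot as it stands.
- The arm moves only by the shell command python3 -m inch 'ROWS'. ROWS is JSON, a list that holds one entry, the list of rows, each a list of 7 numbers: the shift along the tool's x, y, z in units of 5 cm (1.0 is 5 cm), then the turn, a rotation vector about the tool's x, y, z in units of pi/4 rad (1.0 is pi/4 rad), then the opening, from 0 (shut) to 1 (fully open). A call has 1 to 12 rows; each row shifts and turns the commanded pose from where the row before left it, along the tool's axes as they then stand; what a row does not reach is not made up. A row lasts 1/12 s, in which the tool goes at most 41.7 mm and 7.16 degrees, less where a joint would pass 70% of its speed; a pose out of reach is approached as far as the arm can. A call with a number of a shift or a turn outside -1 to 1 is refused whole. A call with a gripper value outside its range is refused whole. The fingers move at their own pace and stop on an object; the grip force is fixed at half the most. Time passes only in rows, so rows that do not move let the fingers close. It gives the time, the measured TCP pose, the force, the opening and the grip force at its end, in the units of the state.
- robot.observe(): the state, without advancing time (a new reading comes with each control period).
- optics.camera(name): name is "side" or "top" or "wrist"; returns a dict with "img" (480x640x3 uint8, red, green, blue), "vertical_fov" (degrees; the focal length in pixels is half the picture's height over the tangent of half this angle, whatever the lens; pixels are square), "cx", "cy" (the principal point, pixels), "D" ([k1, k2, p1, p2, k3] as OpenCV has them; the pictures are not rectified), "R" (3x3) and "t" (3): a world point X has camera coordinates R X + t. Camera axes: x right, y down, z forward; pixel columns grow to the right and rows downward; lengths in m; the calibration is good to about 2 mm. A picture is of the moment at which its call begins. There is no depth.
- robot.hand_in(): hands the job in; it is judged then, once.
The state is a dict: "clock": time; "qpos": joint angles; "dq": joint speeds; "joint_torque": joint torques, N m; "tool_pos": TCP position; "tool_rot": TCP orientation; "force": force on the tool from outside, world axes, zero at the start; "torque": the same for the moment, N m; "finger_gap": opening from 0.0 (shut) to 1.0 (fully open); "finger_force": force on a finger pad.
Only numpy, scipy, OpenCV 4.12 (cv2) and the standard library are available. Lean on these libraries where they do the work, as an engineer would, in place of code of your own. Each camera call takes 0.05 s, during which the arm holds its last target. There are 200 camera calls.

## Working session

There is one attempt and no reset: what is moved stays moved. The work goes in short steps, Python scripts to look and compute and a shell command to move; the robot and the scene stay as the last step left them, time stands still between calls to the robot, and variables do not carry over. Pictures are saved under pics/ and viewed, at most 12 in all, crops included, and the job is handed in when it is done.

```bash
ls; mkdir -p pics
python3 - <<'E'
from workcell import robot, optics
import cv2,pickle
for n in ["top","side"]:
    c=optics.camera(n); pickle.dump(c,open(n+'.pkl','wb'))
    cv2.imwrite(f'pics/{n}0.png',c['img'][:,:,::-1]); print(n,c['vertical_fov'],c['cx'],c['cy'],c['D'],c['R'],c['t'])
s=robot.observe();print(s)
E
```

```text
pics
top 42.696877489590435 314.6636430280122 249.14951284562719 [-0.00691971  0.          0.          0.          0.        ] [[-0.01721073 -0.99984061 -0.00474744]
 [-0.98971793  0.01771041 -0.14193221]
 [ 0.14199366  0.00225587 -0.989865  ]] [0.00367901 0.61718597 1.17592992]
side 47.61479508445541 322.6834359990664 243.38213979136887 [-0.07533976  0.          0.          0.          0.        ] [[ 0.91847213 -0.3953293  -0.01112172]
 [-0.30132239 -0.68129728 -0.6671123 ]
 [ 0.25615184  0.61607528 -0.74487414]] [-0.56276631  0.25790222  0.87157259]
{'clock': 0.1, 'qpos': array([ 1.17017581e+00,  1.16457309e-01,  1.44216213e+00,  2.67005110e-06,
        1.58401086e+00, -3.77443573e-02]), 'dq': array([ 1.40884726e-04, -1.16123369e-03, -4.27794273e-03,  9.24731035e-05,
        8.97228967e-04,  1.95129793e-03]), 'joint_torque': array([ 2.66276300e-03, -7.33658552e+01, -6.33792615e+01, -7.85898646e-05,
        5.32133243e-03, -7.12058159e-05]), 'tool_pos': array([0.23951156, 0.63090781, 0.23064556]), 'tool_rot': array([-1.14111258e-04,  1.80444191e-01,  9.83585088e-01, -5.06118905e-04]), 'force': array([-0.50922646, -0.27543242,  0.76833044]), 'torque': array([ 0.00097129, -0.04323276,  0.02034921]), 'finger_force': 0.0, 'finger_gap': 1.0008991698297485}
```

View pics/top0.png

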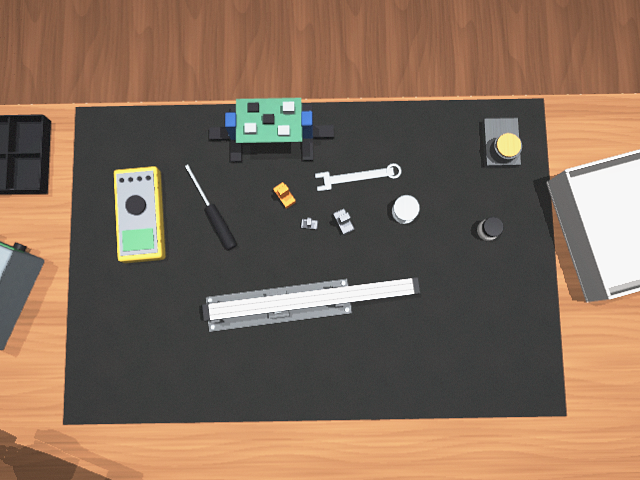

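View pics/side0.png

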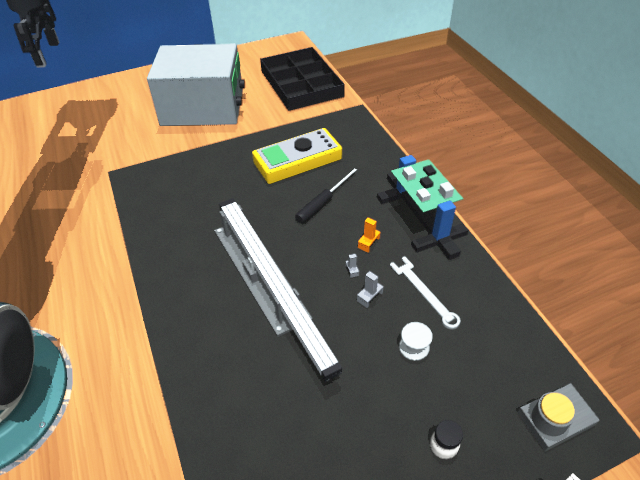

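The top view shows the stand around (280,305), with the boom from its front end at (205,312) to its rear end at (416,286). The large grey clip is at (344,222); the small grey (310,224) and orange (285,195) ones are decoys. The side view agrees.

```bash
cat > h.py <<'E'
import numpy as np,cv2,pickle
def K(c):
    f=240/np.tan(np.radians(c['vertical_fov'])/2); return np.array([[f,0,c['cx']],[0,f,c['cy']],[0,0,1]])
def w(c,uv,z):
    p=cv2.undistortPoints(np.array([[uv]],float),K(c),np.array(c['D']))[0,0]
    R=np.array(c['R']);t=np.array(c['t']);o=-R.T@t;d=R.T@np.array([p[0],p[1],1]); return o+d*(z-o[2])/d[2]
def proj(c,X):
    return cv2.projectPoints(np.array(X,float).reshape(-1,3),cv2.Rodrigues(np.array(c['R']))[0],np.array(c['t'],float),K(c),np.array(c['D']))[0][:,0]
E
python3 - <<'E'
import pickle,cv2
c=pickle.load(open('top.pkl','rb'))['img'][:,:,::-1]
cv2.imwrite('pics/topz.png',cv2.resize(c[200:340,195:435][:, :],None,fx=3.33,fy=3.33,interpolation=cv2.INTER_CUBIC))
c=pickle.load(open('side.pkl','rb'))['img'][:,:,::-1]
cv2.imwrite('pics/sidez.png',cv2.resize(c[190:390,200:400],None,fx=3,fy=3,interpolation=cv2.INTER_CUBIC))
E
```

```text
(no output)
```

View pics/topz.png

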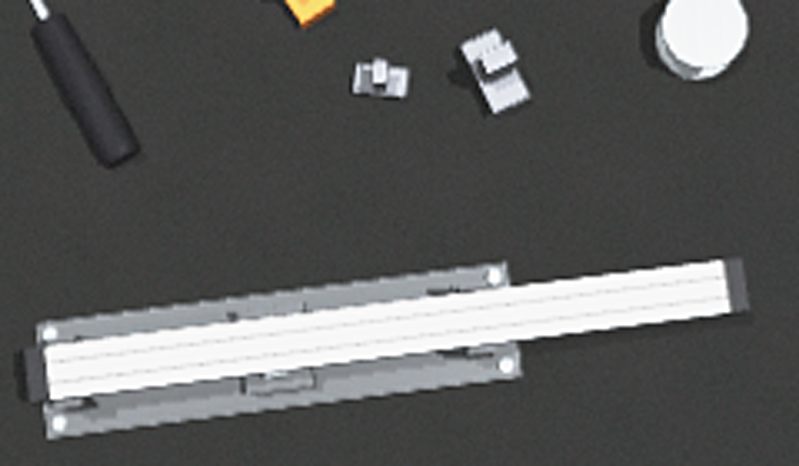

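View pics/sidez.png

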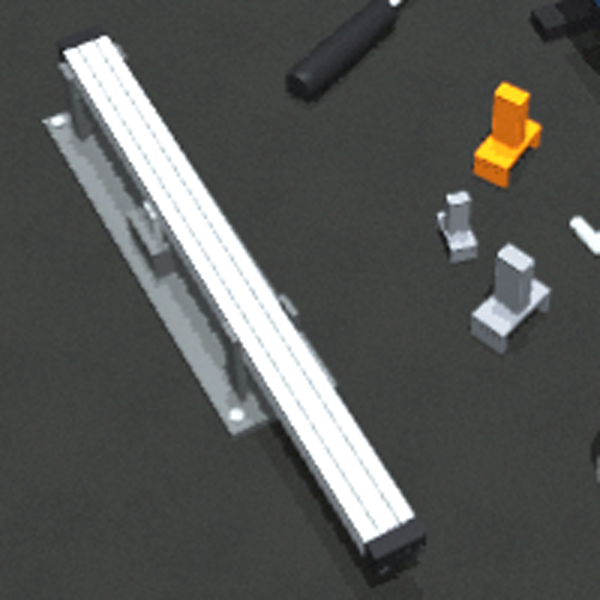

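Zoomed crops: the black rear cap of the boom is at the right end, (747,284) in the top crop. The stand plate corners are (38,323), (507,262), (521,373) and (46,438). The clip roof corners are (460,46), (493,28), (530,98) and (497,114), with the tab top at about (497,50).

Run:
```python
from h import *
np.set_printoptions(precision=4,suppress=True)
c=pickle.load(open('top.pkl','rb')); s=pickle.load(open('side.pkl','rb'))
T=lambda x,y,z:w(c,(x/3.333+195-.35,y/3.333+200-.35),z)
S=lambda x,y,z:w(s,(x/3+200-.33,y/3+190-.33),z)
P=[T(*p,.008) for p in [(38,323),(507,262),(521,373),(46,438)]]
print('stand',np.mean(P,0)); d=(P[0]+P[3]-P[1]-P[2])/2; yaw=np.arctan2(d[1],d[0]); print('y axis',yaw,np.linalg.norm(d),d/np.linalg.norm(d))
r=T(747,284,.056);f=T(25,375,.077);print('boom',r,f,np.linalg.norm(f-r),(f+r)/2, np.arctan2(*(f-r)[1::-1]))
R=[T(*p,.020) for p in [(460,46),(493,28),(530,98),(497,114)]]
print('roof',np.mean(R,0)); d=R[3]+R[2]-R[0]-R[1];print('clip x',np.arctan2(d[1],d[0]),np.linalg.norm(d)/2)
print('tabtop top',T(500,50,.064))
print('side: tab top',S(514,258,.064),'rear',S(395,540,.056),'front',S(85,44,.077))
from scipy.spatial.transform import Rotation as Ro
print(Ro.from_quat([0.180444191,0.983585088,-0.0005,-0.00011]).as_matrix())
```

```text
stand [0.5111 0.0686 0.008 ]
y axis 1.6858472157372804 0.28849333393125487 [-0.1148  0.9934  0.    ]
boom [ 0.5415 -0.2089  0.056 ] [0.4949 0.2094 0.077 ] 0.4213928812057073 [0.5182 0.0002 0.0665] 1.6816941742491596
roof [ 0.6774 -0.0662  0.02  ]
clip x -2.6790211648967794 0.04841934780363159
tabtop top [ 0.6819 -0.0675  0.064 ]
side: tab top [ 0.6772 -0.067   0.064 ] rear [ 0.5404 -0.2037  0.056 ] front [0.4962 0.1959 0.077 ]
[[-0.9349  0.355  -0.0004]
 [ 0.355   0.9349 -0.0009]
 [ 0.     -0.001  -1.    ]]
```

```bash
python3 -m inch '[[[0,0,0,0,0,0.155,0],[0,0,0,0,0,0.155,0],[0,0,0,0,0,0.155,0],[0,0,0,0,0,0.155,0],[0,0,0,0,0,0.155,0],[0,0,0,0,0,0.155,0],[0,0,0,0,0,0.155,0],[0,0,0,0,0,0.155,0],[0,0,0,0,0,0.155,0]]]'; python3 -m inch '[[[-0.8,0.178,0,0,0,0,0],[-0.8,0.178,0,0,0,0,0],[-0.8,0.178,0,0,0,0,0],[-0.8,0.178,0,0,0,0,0],[-0.8,0.178,0,0,0,0,0],[-0.8,0.178,0,0,0,0,0],[-0.8,0.178,0,0,0,0,0],[-0.8,0.178,0,0,0,0,0],[-0.8,0.178,0,0,0,0,0],[-0.8,0.178,0,0,0,0,0],[-0.8,0.178,0,0,0,0,0],[-0.8,0.178,0,0,0,0,0]]]';  python3 -m inch '[[[-0.8,0.178,0,0,0,0,0],[-0.8,0.178,0,0,0,0,0],[-0.8,0.178,0,0,0,0,0],[-0.8,0.178,0,0,0,0,0],[-0.8,0.178,0,0,0,0,0],[-0.8,0.178,0,0,0,0,0],[-0.8,0.178,0,0,0,0,0],[-0.8,0.178,0,0,0,0,0],[-0.8,0.178,0,0,0,0,0],[-0.8,0.178,0,0,0,0,0],[-0.8,0.178,0,0,0,0,0],[0,0,0,0,0,0,0]]]'
cat > st.py <<'E'
from workcell import robot
import numpy as np
from scipy.spatial.transform import Rotation as Ro
o=np.array([.511,.0686]);u=np.array([-.1139,.9935]);v=np.array([.9935,.1139])
s=robot.observe();p=s['tool_pos'];q=s['tool_rot']
M=Ro.from_quat([q[1],q[2],q[3],q[0]]).as_matrix()
print('t %.2f'%s['clock'],'along %.4f across %.4f z %.4f'%((p[:2]-o)@u,(p[:2]-o)@v,p[2]),'yawy',np.arctan2(M[1,1],M[0,1]),'tilt',M[:2,2],'gap',s['finger_gap'],'F',s['force'])
E
python3 st.py
```

```text
clock: 0.85
tool_pos: [0.2395, 0.6309, 0.2309]
tool_rot: [0.0, 0.668, 0.744, -0.0]
force: [0.1, -0.2, -0.6]
finger_gap: -0.002
finger_force: 0.0
clock: 1.85
tool_pos: [0.3994, 0.1642, 0.2313]
tool_rot: [0.0, 0.666, 0.746, 0.0]
force: [0.7, 0.8, -0.2]
finger_gap: 0.005
finger_force: 0.0
clock: 2.85
tool_pos: [0.5468, -0.2655, 0.2295]
tool_rot: [-0.001, 0.668, 0.745, -0.001]
force: [0.7, -0.4, 0.7]
finger_gap: 0.001
finger_force: 0.0
t 2.85 along -0.3360 across -0.0025 z 0.2295 yawy 0.10894733631646579 tilt [-0.00212272 -0.00013491] gap 0.0010813135643889633 F [ 0.74733708 -0.37712109  0.73206542]
```

```bash
cat > lean.py <<'E'
from h import *
import sys
o=np.array([.511,.0686]);u=np.array([-.1139,.9935])
def line(c,mids=False):
    g=c['img'].astype(int); m=((g.min(2)>215)).astype(np.uint8); n,l,st,_=cv2.connectedComponentsWithStats(m)
    roi=np.zeros(n)
    # boom = elongated component overlapping stand area
    x0,y0=proj(c,[[*o,.07]])[0]; best=max(range(1,n),key=lambda i:st[i,4] if st[i,0]-5<=x0<=st[i,0]+st[i,2]+5 and st[i,1]<=y0<=st[i,1]+st[i,3] else 0)
    ys=np.where(l==best)[0]; rows=[y for y in range(ys.min()+12,ys.max()-12)]
    mid=[np.where(l[y]==best)[0].mean() for y in rows]
    return np.polyfit(rows,mid,1),rows[0],rows[-1],ys.min(),ys.max()
def pred(c,s,p,rows):
    cen=np.array([*(o+u*s),.060+(s*-0 if 0 else 0)])
    ax=np.array([*(u*np.cos(p)),np.sin(p)]); X=[np.array([*o,.070])+ax*(s+t) for t in np.linspace(-.19,.19,40)]
    uv=proj(c,X); k=(uv[:,1]>=rows[0])&(uv[:,1]<=rows[1]); return np.polyfit(uv[k,1],uv[k,0],1)
if __name__=='__main__':
    if len(sys.argv)>1: c=pickle.load(open('side.pkl','rb'))
    else:
        from workcell import optics; c=optics.camera('side'); pickle.dump(c,open('side1.pkl','wb'))
    l,a,b,y0,y1=line(c); print('slope %.4f'%l[0],'rows',y0,y1,'pred(rear down,level,front down)',['%.4f'%pred(c,0,p,(a,b))[0] for p in(.051,0,-.051)])
E
python3 lean.py x
python3 -m inch '[[[0,0.01,0.64,0,0,0,0],[0,0.01,0.64,0,0,0,0],[0,0.01,0.64,0,0,0,0],[0,0.01,0.64,0,0,0,0],[0,0.01,0.64,0,0,0,0],[0,0,0.62,0,0,0,0],[0,0,0,0,0,0,0],[0,0,0,0,0,0,0]]]'; python3 st.py; python3 lean.py
```

```text
slope 0.6265 rows 202 369 pred(rear down,level,front down) ['0.6319', '0.6565', '0.6839']
clock: 3.52
tool_pos: [0.5479, -0.2595, 0.0394]
tool_rot: [-0.001, 0.666, 0.746, -0.0]
force: [-0.3, -0.6, 0.8]
finger_gap: 0.001
finger_force: 0.0
t 3.52 along -0.3301 across -0.0007 z 0.0394 yawy 0.11241062682740063 tilt [-0.00272572  0.00139835] gap 0.0008334952160063668 F [-0.31061898 -0.63328908  0.75145687]Traceback (most recent call last):
  File "lean.py", line 20, in <module>
    l,a,b,y0,y1=line(c); print('slope %.4f'%l[0],'rows',y0,y1,'pred(rear down,level,front down)',['%.4f'%pred(c,0,p,(a,b))[0] for p in(.051,0,-.051)])
                ~~~~^^^
  File "lean.py", line 11, in line
    return np.polyfit(rows,mid,1),rows[0],rows[-1],ys.min(),ys.max()
           ~~~~~~~~~~^^^^^^^^^^^^
    raise TypeError("expected non-empty vector for x")
TypeError: expected non-empty vector for x
```

Run:
```python
from workcell import optics
import cv2,pickle,numpy as np
c=pickle.load(open('side1.pkl','rb'));t=optics.camera('top');wr=optics.camera('wrist');pickle.dump(t,open('top1.pkl','wb'));pickle.dump(wr,open('wr1.pkl','wb'))
a=[cv2.resize(x['img'][:,:,::-1],(400,300),interpolation=cv2.INTER_AREA) for x in (c,t,wr)]
cv2.imwrite('pics/m1.png',np.vstack([np.hstack(a[:2]),np.hstack([a[2],a[2]*0])]))
```

```text
(no output)
```

View pics/m1.png

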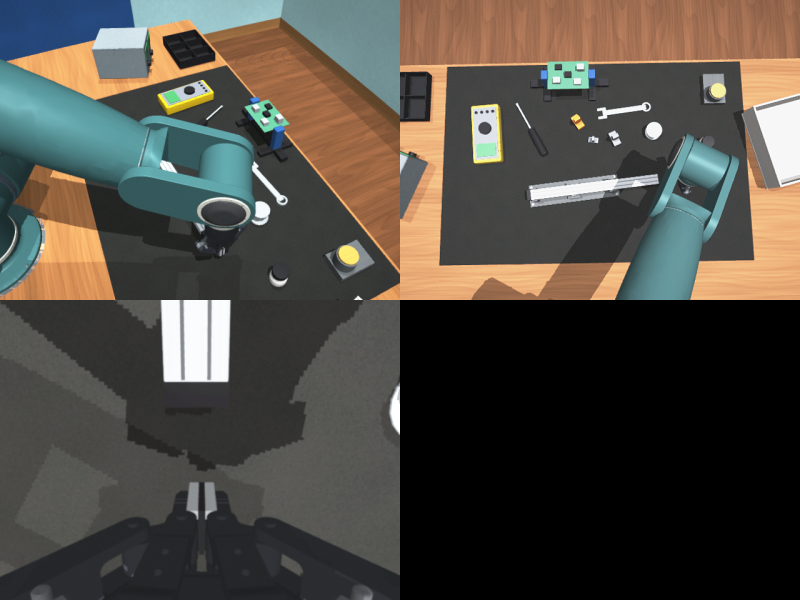

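The side view is blocked by the arm, and the top view shows the front half of the boom. The wrist view shows the rear of the boom clearly, with the white/cap edge near (197,81) in its 400-wide tile, so I'll read the lean from the wrist camera.

```bash
cat > wl.py <<'E'
from h import *
import sys
o=np.array([.511,.0686]);u=np.array([-.1139,.9935]);v=np.array([.9935,.1139])
def meas(c,near=None):
    g=c['img'].astype(np.uint8); m=(g.min(2)>105).astype(np.uint8); n,l,st,_=cv2.connectedComponentsWithStats(m)
    i=max(range(1,n),key=lambda i: st[i,4] if st[i,0]<318<st[i,0]+st[i,2] and st[i,1]<5 else 0)
    ys=np.where(l==i)[0]; cnt=np.bincount(ys); ye=max(np.where(cnt>40)[0])
    rows=np.arange(max(3,ye-70),ye-3); L=[];Rr=[]
    for y in rows: x=np.where(l[y]==i)[0]; L.append(x.min()); Rr.append(x.max()+1)
    pl=np.polyfit(rows,L,1);pr=np.polyfit(rows,Rr,1); e=ye+.5; xl,xr=np.polyval(pl,e)-.5,np.polyval(pr,e)-.5
    f=K(c)[0,0]; Z=f*.030/(xr-xl); R=np.array(c['R'])
    p=cv2.undistortPoints(np.array([[[(xl+xr)/2,e]]]),K(c),np.array(c['D']))[0,0]
    X=R.T@(np.array([p[0],p[1],1])*Z-np.array(c['t']))
    Y=w(c,((xl+xr)/2,e),.065)
    return dict(W=xr-xl,end=ye,Z=Z,z=X[2],along=(Y[:2]-o)@u,across=(Y[:2]-o)@v,conv=pr[0]-pl[0])
if __name__=='__main__':
    if len(sys.argv)>1: c=pickle.load(open(sys.argv[1],'rb'))
    else:
        from workcell import optics; c=optics.camera('wrist'); pickle.dump(c,open('wr2.pkl','wb'))
    print({k:round(float(x),4) for k,x in meas(c).items()})
E
python3 wl.py wr1.pkl
python3 -m inch '[[[0.23,0,0,0,0,0,0],[0.23,0,0,0,0,0,0],[0.23,0,0,0,0,0,0],[0.08,0,0,0,0,0,0],[0.08,0,0,0,0,0,0],[0.08,0,0,0,0,0,0],[0.08,0,0,0,0,0,0],[0.08,0,0,0,0,0,0],[0.08,0,0,0,0,0,0],[0.08,0,0,0,0,0,0],[0,0,0,0,0,0,0],[0,0,0,0,0,0,0]]]';python3 st.py
python3 -m inch '[[[-0.1,0,0,0,0,0,0],[-0.3,0,0,0,0,0,0],[0,0,0,0,0,0,0],[0,0,0,0,0,0,0],[0,0,0,0,0,0,0]]]';python3 st.py; python3 wl.py
```

```text
{'W': 104.5503, 'end': 131.0, 'Z': 0.1239, 'z': 0.0566, 'along': -0.2681, 'across': -0.0013, 'conv': -0.0645}
clock: 4.67
tool_pos: [0.5414, -0.1972, 0.04]
tool_rot: [-0.001, 0.666, 0.746, 0.0]
force: [-0.2, 0.1, -0.4]
finger_gap: -0.003
finger_force: 0.0
t 4.67 along -0.2676 across -0.0001 z 0.0400 yawy 0.11263590339631024 tilt [-0.00068027  0.000881  ] gap -0.002960668828366203 F [-0.19138701  0.08634491 -0.3852687 ]
clock: 5.08
tool_pos: [0.5437, -0.2181, 0.0401]
tool_rot: [-0.0, 0.667, 0.745, -0.0]
force: [0.3, -0.0, 0.3]
finger_gap: -0.004
finger_force: 0.0
t 5.08 along -0.2885 across -0.0002 z 0.0401 yawy 0.11156443517801913 tilt [-0.00040949  0.00031524] gap -0.003925269380541242 F [ 0.28787037 -0.02377105  0.27218482]
{'W': 103.026, 'end': 203.0, 'Z': 0.1257, 'z': 0.0578, 'along': -0.2447, 'across': -0.0013, 'conv': -0.0682}
```

```bash
python3 -m inch '[[[0.2,0,0,0,0,0,0],[0.2,0,0,0,0,0,0],[0.06,0,0,0,0,0,0],[0.06,0,0,0,0,0,0],[0.06,0,0,0,0,0,0],[0.02,0,0,0,0,0,0],[0,0,0,0,0,0,0],[-0.1,0,0,0,0,0,0],[-0.3,0,0,0,0,0,0],[0,0,0,0,0,0,0],[0,0,0,0,0,0,0],[0,0,0,0,0,0,0]]]' | grep -E 'pos|force'; python3 wl.py
```

```text
tool_pos: [0.5426, -0.2082, 0.0401]
force: [-0.7, 0.5, -0.3]
finger_force: 0.0
{'W': 103.0058, 'end': 205.0, 'Z': 0.1257, 'z': 0.058, 'along': -0.2353, 'across': -0.0011, 'conv': -0.0763}
```

```bash
python3 -m inch '[[[0.2,0,0,0,0,0,0],[0.2,0,0,0,0,0,0],[0.06,0,0,0,0,0,0],[0.06,0,0,0,0,0,0],[0.04,0,0,0,0,0,0],[0,0,0,0,0,0,0],[0,0,0,0,0,0,0],[-0.1,0,0,0,0,0,0],[-0.3,0,0,0,0,0,0],[0,0,0,0,0,0,0],[0,0,0,0,0,0,0],[0,0,0,0,0,0,0]]]' | grep -E 'pos|force'; python3 wl.py
```

```text
tool_pos: [0.5417, -0.2003, 0.0401]
force: [0.5, -0.2, 0.2]
finger_force: 0.0
{'W': 103.3805, 'end': 204.0, 'Z': 0.1253, 'z': 0.0584, 'along': -0.2271, 'across': -0.001, 'conv': -0.0758}
```

```bash
python3 -m inch '[[[0.2,0,0,0,0,0,0],[0.2,0,0,0,0,0,0],[0.06,0,0,0,0,0,0],[0.06,0,0,0,0,0,0],[0.04,0,0,0,0,0,0],[0,0,0,0,0,0,0],[0,0,0,0,0,0,0],[-0.1,0,0,0,0,0,0],[-0.3,0,0,0,0,0,0],[0,0,0,0,0,0,0],[0,0,0,0,0,0,0],[0,0,0,0,0,0,0]]]' | grep -E 'pos|force'; python3 wl.py
```

```text
tool_pos: [0.5408, -0.1923, 0.0402]
force: [0.2, -0.6, -0.5]
finger_force: 0.0
{'W': 103.9902, 'end': 204.0, 'Z': 0.1245, 'z': 0.0591, 'along': -0.2191, 'across': -0.0007, 'conv': -0.0683}
```

```bash
python3 -m inch '[[[0.2,0,0,0,0,0,0],[0.2,0,0,0,0,0,0],[0.06,0,0,0,0,0,0],[0.06,0,0,0,0,0,0],[0.04,0,0,0,0,0,0],[0,0,0,0,0,0,0],[0,0,0,0,0,0,0],[-0.1,0,0,0,0,0,0],[-0.3,0,0,0,0,0,0],[0,0,0,0,0,0,0],[0,0,0,0,0,0,0],[0,0,0,0,0,0,0]]]' | grep -E 'pos|force'; python3 wl.py
```

```text
tool_pos: [0.5399, -0.1843, 0.0401]
force: [0.4, 0.2, -0.1]
finger_force: 0.0
{'W': 104.308, 'end': 204.0, 'Z': 0.1241, 'z': 0.0595, 'along': -0.2111, 'across': -0.0005, 'conv': -0.0694}
```

```bash
python3 -m inch '[[[0.2,0,0,0,0,0,0],[0.2,0,0,0,0,0,0],[0.06,0,0,0,0,0,0],[0.06,0,0,0,0,0,0],[0.04,0,0,0,0,0,0],[0,0,0,0,0,0,0],[0,0,0,0,0,0,0],[-0.1,0,0,0,0,0,0],[-0.3,0,0,0,0,0,0],[0,0,0,0,0,0,0],[0,0,0,0,0,0,0],[0,0,0,0,0,0,0]]]' | grep -E 'pos|force'; python3 wl.py
```

```text
tool_pos: [0.5391, -0.1764, 0.0402]
force: [0.0, 0.2, -1.1]
finger_force: 0.0
{'W': 107.9495, 'end': 206.0, 'Z': 0.12, 'z': 0.0638, 'along': -0.2036, 'across': -0.0004, 'conv': -0.0726}
```

```bash
tail -c 300 h.py >/dev/null; python3 st.py
```

```text
t 10.38 along -0.2463 across -0.0000 z 0.0402 yawy 0.11191981343081446 tilt [-0.00032412  0.00020499] gap -7.843236802314422e-05 F [ 0.34305774 -0.29047848  0.57508737]
```

```bash
for i in 1 2 3 4; do python3 -m inch '[[[0,0,0,0,0,0,0],[0,0,0,0,0,0,0],[0,0,0,0,0,0,0],[0,0,0,0,0,0,0]]]' | grep clock; python3 wl.py; done
```

```text
clock: 10.72
{'W': 109.9729, 'end': 209.0, 'Z': 0.1178, 'z': 0.0664, 'along': -0.2039, 'across': -0.0004, 'conv': -0.062}
clock: 11.1
{'W': 106.5671, 'end': 207.0, 'Z': 0.1215, 'z': 0.0625, 'along': -0.2035, 'across': -0.0004, 'conv': -0.0748}
clock: 11.48
{'W': 111.7652, 'end': 209.0, 'Z': 0.1159, 'z': 0.0682, 'along': -0.204, 'across': -0.0004, 'conv': -0.064}
clock: 11.87
{'W': 109.2647, 'end': 208.0, 'Z': 0.1185, 'z': 0.0655, 'along': -0.2038, 'across': -0.0004, 'conv': -0.0694}
```

```bash
python3 -m inch '[[[0.15,0,0,0,0,0,0],[0.15,0,0,0,0,0,0],[0.06,0,0,0,0,0,0],[0.04,0,0,0,0,0,0],[0.03,0,0,0,0,0,0],[0.03,0,0,0,0,0,0],[0,0,0,0,0,0,0],[-0.06,0,0,0,0,0,0],[-0.3,0,0,0,0,0,0],[0,0,0,0,0,0,0],[0,0,0,0,0,0,0],[0,0,0,0,0,0,0]]]' | grep -E 'pos|force';for i in 1 2 3 4 5; do python3 wl.py;python3 -m inch '[[[0,0,0,0,0,0,0],[0,0,0,0,0,0,0],[0,0,0,0,0,0,0],[0,0,0,0,0,0,0],[0,0,0,0,0,0,0]]]' | grep clock;  done; python3 wl.py
```

```text
tool_pos: [0.5385, -0.1714, 0.0401]
force: [-0.4, 0.8, -0.6]
finger_force: 0.0
{'W': 111.1893, 'end': 218.0, 'Z': 0.1165, 'z': 0.0681, 'along': -0.2019, 'across': -0.0003, 'conv': -0.0622}
clock: 13.38
{'W': 109.2172, 'end': 219.0, 'Z': 0.1186, 'z': 0.0663, 'along': -0.2018, 'across': -0.0003, 'conv': -0.0666}
clock: 13.85
{'W': 111.2774, 'end': 220.0, 'Z': 0.1164, 'z': 0.0685, 'along': -0.2021, 'across': -0.0003, 'conv': -0.0619}
clock: 14.32
{'W': 111.4395, 'end': 220.0, 'Z': 0.1162, 'z': 0.0686, 'along': -0.2021, 'across': -0.0003, 'conv': -0.0675}
clock: 14.78
{'W': 111.0685, 'end': 219.0, 'Z': 0.1166, 'z': 0.0682, 'along': -0.2018, 'across': -0.0003, 'conv': -0.0615}
clock: 15.25
{'W': 111.889, 'end': 220.0, 'Z': 0.1157, 'z': 0.0691, 'along': -0.2021, 'across': -0.0003, 'conv': -0.0654}
```

```bash
python3 -m inch '[[[-0.4,0,0,0,0,0,0.5],[-0.1,0,-0.8,0,0,0,0.5],[0,0,-0.8,0,0,0,0.5],[0,0,-0.8,0,0,0,0.5],[0,0.1,-0.8,0,0,0,0.5],[0.32,0.6,0,0,0,0,0.5],[0.32,0.6,0,0,0,0,0.5],[0.32,0.6,0,0,0,0,0.5],[0.32,0.6,0,0,0,0,0.5],[0.32,0.6,0,0,0,0,0.5],[0,0,0,0,0,0,0.5],[0,0,0,0,0,0,0.5]]]' | grep -E 'pos'; python3 -m inch '[[[0,0,0,0,0,-0.149,0.5],[0,0,0,0,0,-0.149,0.5],[0,0,0,0,0,-0.148,0.5],[0,0,0,0,0,0,0.5]]]'|grep pos; python3 st.py
python3 - <<'E'
from workcell import optics
import cv2,pickle
c=optics.camera('wrist');pickle.dump(c,open('wr3.pkl','wb'));cv2.imwrite('pics/wr3.png',c['img'][:,:,::-1])
c=optics.camera('top');pickle.dump(c,open('top3.pkl','wb'))
E
```

```text
tool_pos: [0.6872, -0.0979, 0.1993]
tool_pos: [0.6858, -0.0997, 0.2006]
t 16.63 along -0.1871 across 0.1544 z 0.2006 yawy 0.46783623030145893 tilt [ 0.00011142 -0.00018303] gap 0.5012317494777491 F [ 1.03859652 -0.21303302  0.45545726]
```

View pics/wr3.png

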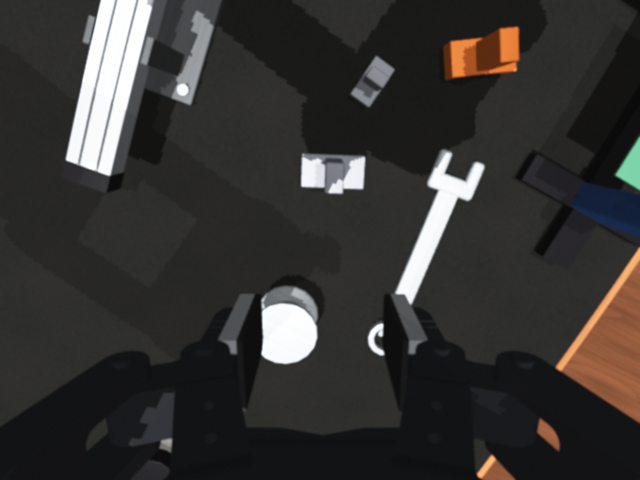

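The wrist view shows the clip squared with the gripper, with roof corners about (301,153), (364,155), (364,188) and (302,187). The tab sits near (335,177), the small grey clip is up at (372,82), and the spool is under the gripper at (287,333).

Run:
```python
from h import *
np.set_printoptions(precision=4,suppress=True)
c=pickle.load(open('wr3.pkl','rb'));R=np.array(c['R'])
print('cam',-R.T@c['t'],'axis',R[2])
P=[w(c,p,.020) for p in [(301,153),(364,155),(364,188),(302,187)]];m=np.mean(P,0)
d=(P[1]+P[2]-P[0]-P[3])/2;yaw=np.arctan2(d[1],d[0]);print('roof',m,'yaw',yaw,np.linalg.norm(d),np.linalg.norm(P[0]-P[3]))
print('tabtop reproj',proj(c,[[m[0],m[1],.064]]),'nadir dir')
tp=np.array([.6858,-.0997]);y=np.array([np.cos(.4678),np.sin(.4678)]);x=np.array([-y[1],y[0]])
for pt in (m[:2],):print('shift tool x,y',(pt-tp)@x,(pt-tp)@y)
im=c['img'][:,:,::-1][130:210,280:385].copy();cv2.imwrite('pics/clip3.png',cv2.resize(im,None,fx=6,fy=6,interpolation=cv2.INTER_CUBIC))
```

```text
cam [ 0.6568 -0.0426  0.3427] axis [ 0.1161 -0.2309 -0.966 ]
roof [ 0.6777 -0.067   0.02  ] yaw 0.44434860511765945 0.046404072473702554 0.025062086859522895
tabtop reproj [[334.3613 177.5278]] nadir dir
shift tool x,y 0.03289622178384411 0.007510695118971251
```

View pics/clip3.png

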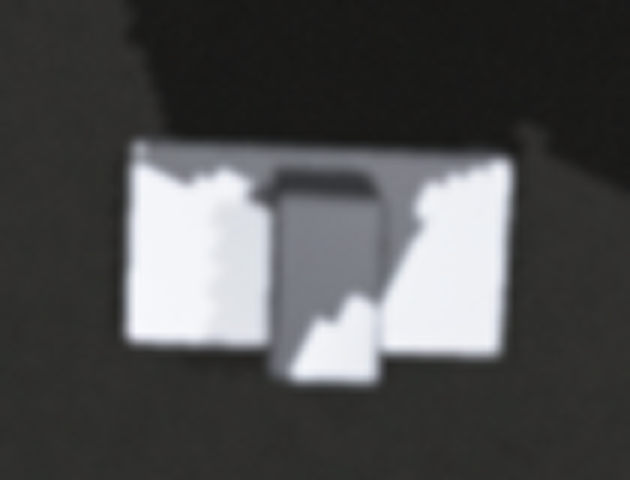

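The close crop shows the tab top centred at (328,289) in the crop, which is (334.6,178) in the full image. That matches the reprojected position, so I'll grasp.

```bash
python3 -m inch '[[[0.33,0.075,0,0,0,0.025,0.45],[0.33,0.075,0,0,0,0,0.45],[0,0,0.66,0,0,0,0.45],[0,0,0.66,0,0,0,0.45],[0,0,0.66,0,0,0,0.45],[0,0,0.66,0,0,0,0.45],[0,0,0.5,0,0,0,0.45],[0,0,0.25,0,0,0,0.45],[0,0,0.1,0,0,0,0.45],[0,0,0,0,0,0,0.45]]]' ; python3 st.py;  python3 -m inch '[[[0,0,0,0,0,0,0.05],[0,0,0,0,0,0,0],[0,0,0,0,0,0,0],[0,0,0,0,0,0,0],[0,0,0,0,0,0,0],[0,0,0,0,0,0,0],[0,0,0,0,0,0,0]]]'; python3 st.py
```

```text
clock: 17.57
tool_pos: [0.6786, -0.0657, 0.0256]
tool_rot: [-0.0, 0.535, 0.845, -0.0]
force: [-0.1, 0.2, 0.1]
finger_gap: 0.449
finger_force: 0.0
t 17.57 along -0.1525 across 0.1512 z 0.0256 yawy 0.44226505130331756 tilt [-0.00071682  0.00011448] gap 0.44873760496876064 F [-0.12537356  0.1919338   0.0612581 ]
clock: 18.15
tool_pos: [0.6797, -0.0661, 0.028]
tool_rot: [0.001, 0.535, 0.845, 0.001]
force: [-0.7, 0.9, 7.8]
finger_gap: 0.132
finger_force: 58.7
t 18.15 along -0.1530 across 0.1523 z 0.0280 yawy 0.4428379035755156 tilt [ 0.00283591 -0.00031085] gap 0.13241647631907405 F [-0.65707103  0.86937014  7.79997774]
```

```bash
python3 -m inch '[[[0,0,-0.2,0,0,0,0],[0,0,-0.6,0,0,0,0],[0,0,-0.65,0,0,0,0],[0,0,-0.65,0,0,0,0],[0,0,-0.65,0,0,0,0],[0,0,-0.65,0,0,0,0],[0,0,0,0,0,0.14,0],[0,0,0,0,0,0.14,0],[0,0,0,0,0,0.14,0],[0,0,0,0,0,0,0]]]'; python3 st.py; python3 -m inch '[[[0.37,-0.6,0,0,0,0,0],[0.37,-0.6,0,0,0,0,0],[0.37,-0.6,0,0,0,0,0],[0.37,-0.6,0,0,0,0,0],[0.37,-0.6,0,0,0,0,0],[0,0,0,0,0,0,0],[0,0,0,0,0,0,0],[0,0,0,0,0,0,0]]]'|grep -v z; python3 st.py
python3 - <<'E'
from workcell import optics
from h import *
o=np.array([.511,.0686]);u=np.array([-.1139,.9935]);v=np.array([.9935,.1139])
d=pickle.load(open('wr3.pkl','rb'));print('pred rear corner in wr3',proj(d,[[*(o-u*.145+v*.035),.008]]))
c=optics.camera('wrist');pickle.dump(c,open('wr4.pkl','wb'))
im=c['img'][:,:,::-1].copy()
pts=proj(c,[[*(o+u*a+v*b),z] for a,b,z in [(.145,.035,.008),(.145,-.035,.008),(0,.017,.05),(0,-.017,.05),(.12,.0,.044)]]);print(pts)
cv2.imwrite('pics/wr4.png',im)
E
```

```text
clock: 18.98
tool_pos: [0.6788, -0.066, 0.1972]
tool_rot: [0.001, 0.668, 0.744, 0.0]
force: [0.4, 0.2, -0.0]
finger_gap: 0.128
finger_force: 58.4
t 18.98 along -0.1528 across 0.1513 z 0.1972 yawy 0.10746908526705515 tilt [ 0.00130498 -0.00021678] gap 0.12780612952218973 F [ 0.35032432  0.15268591 -0.04307461]
clock: 19.65
tool_pos: [0.5197, 0.0089, 0.1967]
tool_rot: [0.001, 0.665, 0.747, 0.0]
force: [0.0, 0.1, 0.1]
finger_gap: 0.129
finger_force: 58.7
t 19.65 along -0.0603 across 0.0018 z 0.1967 yawy 0.11566990141784034 tilt [ 0.00154965 -0.00013803] gap 0.12918506037552693 F [0.00078187 0.06518486 0.05223734]
pred rear corner in wr3 [[192.10279277 105.16765078]]
[[370.97574048 -84.15447712]
 [267.87793952 -84.27420288]
 [345.18111392 133.59626662]
 [292.94581225 133.53792634]
 [319.08861435 -67.23225874]]
```

View pics/wr4.png

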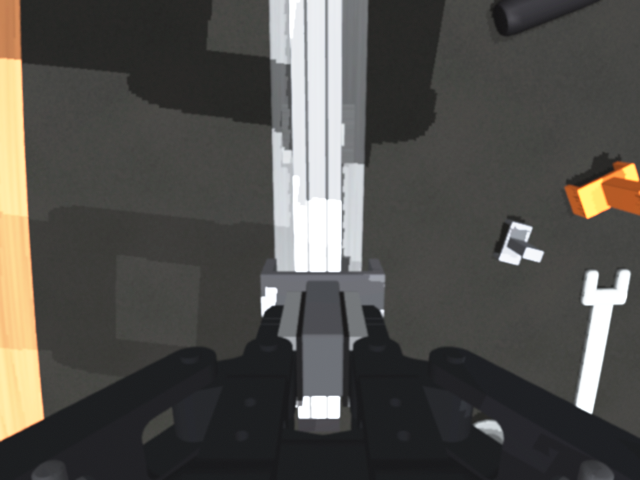

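The wrist view shows the clip held squarely, with its roof spanning x 262–385 (centre 323). The boom centreline is at x≈317, and the stand's ridge edge matches the predicted row 133. I'll move over the ridge and stop just above the boom.

```bash
python3 -m inch '[[[0.4,-0.012,0,0,0,0,0],[0.4,-0.012,0,0,0,0,0],[0.4,-0.012,0,0,0,0,0],[0,0,0.57,0,0,0,0],[0,0,0.57,0,0,0,0],[0,0,0.4,0,0,0,0],[0,0,0.2,0,0,0,0],[0,0,0,0,0,0,0],[0,0,0,0,0,0,0],[0,0,0,0,0,0,0]]]'|grep -v z; python3 st.py
python3 - <<'E'
from workcell import optics
from h import *
o=np.array([.511,.0686]);u=np.array([-.1139,.9935]);v=np.array([.9935,.1139])
c=optics.camera('wrist');pickle.dump(c,open('wr5.pkl','wb'))
g=c['img'].min(2)
im=c['img'][:,:,::-1].copy()
for z in (.070,): print(proj(c,[[*(o+u*a+v*b),z] for a in (.04,.1) for b in (-.015,.015)]))
s=optics.camera('side')['img'][:,:,::-1]
cv2.imwrite('pics/wr5.png',np.hstack([im[0:480,160:480],s[100:400,160:560][:, :].copy() if 0 else cv2.resize(s,(480,360))[0:360].copy() if 0 else np.pad(cv2.resize(s,(480,360)),((0,120),(0,0),(0,0)))]))
E
```

```text
clock: 20.53
tool_pos: [0.5116, 0.0683, 0.1103]
tool_rot: [0.001, 0.666, 0.746, 0.001]
force: [0.2, 0.5, 0.5]
finger_gap: 0.133
finger_force: 58.7
t 20.53 along -0.0004 across 0.0006 z 0.1103 yawy 0.11311166158798402 tilt [0.00150824 0.00015487] gap 0.13296063317372134 F [0.18985127 0.51601037 0.52255722]
[[284.58493832 185.28174413]
 [355.51757972 185.17570004]
 [281.39313124  32.79961767]
 [357.95720767  32.68154896]]
```

View pics/wr5.png

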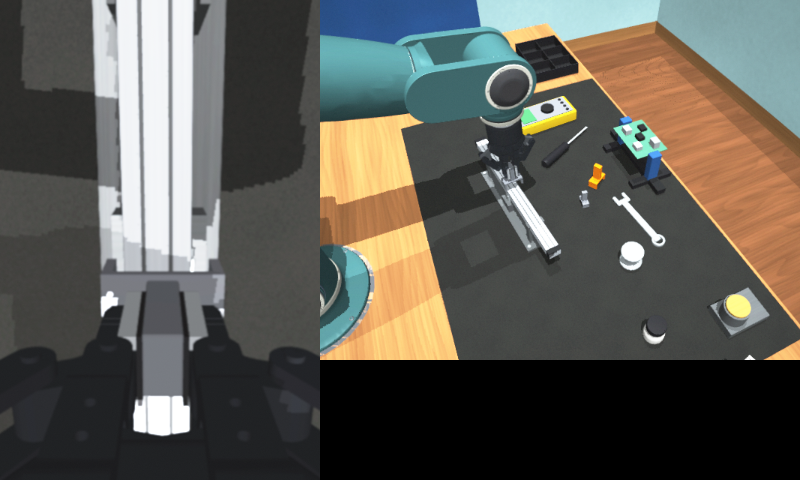

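The wrist view (left part) shows the boom centred at x≈154 in the crop and the clip at ≈162, so the clip is about 3 mm too far to the right. I'll measure that numerically before lowering.

Run:
```python
from h import *
o=np.array([.511,.0686]);u=np.array([-.1139,.9935]);v=np.array([.9935,.1139])
def ac(c,p,z): X=w(c,p,z)[:2]-o; return X@u,X@v
c=pickle.load(open('wr5.pkl','rb'));g=c['img'].astype(int).sum(2)/3
for r in (20,60,100,140,180,220,255):
    row=g[r-2:r+3].mean(0);d=np.diff(row)
    L=[(i,int(d[i])) for i in range(265,300) if d[i]>15]; Rr=[(i,int(d[i])) for i in range(335,370) if d[i]<-15]
    print(r,L,Rr)
print([np.round(ac(c,p,.07),4) for p in((278,180),(351,180))],'roof z~.102',[np.round(ac(c,p,.1025),4) for p in((261,274),(384,274))])
```

```text
20 [(275, 41), (276, 63), (277, 32)] [(351, -29), (352, -67), (353, -65), (354, -24)]
60 [(277, 28), (278, 18)] [(351, -32), (352, -48), (353, -20)]
100 [(277, 36), (278, 64), (279, 26)] [(351, -37), (352, -42), (353, -18)]
140 [(278, 36), (279, 64), (280, 43)] [(350, -25), (351, -52), (352, -30)]
180 [(279, 16), (280, 61), (281, 56)] [(350, -28), (351, -51), (352, -29)]
220 [] [(349, -18), (350, -52), (351, -39)]
255 [] [(350, -19)]
[array([ 0.0422, -0.0177]), array([0.0422, 0.0131])] roof z~.102 [array([ 0.0117, -0.0216]), array([0.0116, 0.0235])]
```

```bash
python3 -m inch '[[[0,-0.054,0,0,0,0,0],[0,0,0,0,0,0,0],[0,0,0.1,0,0,0,0],[0,0,0.1,0,0,0,0],[0,0,0.1,0,0,0,0],[0,0,0.1,0,0,0,0],[0,0,0.06,0,0,0,0],[0,0,0.04,0,0,0,0],[0,0,0,0,0,0,0],[0,0,0,0,0,0,0]]]'; python3 st.py
```

```text
clock: 21.47
tool_pos: [0.508, 0.0681, 0.0838]
tool_rot: [-0.0, 0.666, 0.746, -0.0]
force: [0.4, -0.6, -1.0]
finger_gap: 0.13
finger_force: 58.7
t 21.47 along -0.0001 across -0.0030 z 0.0838 yawy 0.11315356312165613 tilt [-8.31662550e-05  1.47137815e-05] gap 0.1299744499886777 F [ 0.39853288 -0.55718035 -1.01494612]
```

```bash
for i in 1; do python3 -m inch '[[[0,0,0.012,0,0,0,0],[0,0,0.012,0,0,0,0],[0,0,0,0,0,0,0]]]'|grep -E 'pos|  force|^force'; python3 -m inch '[[[0,0,0.012,0,0,0,0],[0,0,0,0,0,0,0]]]'|grep -E 'pos|^force'; done
python3 - <<'E'
from h import *
from workcell import optics
c=optics.camera('wrist');g=c['img'].astype(int).sum(2)/3
for r in (20,100,180):
    row=g[r-2:r+3].mean(0);d=np.diff(row)
    print(r,[(i,int(d[i])) for i in range(255,300) if d[i]>15],[(i,int(d[i])) for i in range(335,375) if d[i]<-15])
E
```

```text
tool_pos: [0.508, 0.0681, 0.0826]
force: [0.4, -0.6, -0.4]
tool_pos: [0.5081, 0.0681, 0.0821]
force: [0.5, 0.8, -0.0]
20 [(278, 35), (279, 42), (280, 16)] [(338, -15), (339, -48), (340, -35), (368, -60), (369, -73), (370, -18)]
100 [(280, 55), (281, 66), (282, 20)] [(339, -56), (340, -37), (367, -39), (368, -40)]
180 [(255, 18), (256, 29), (257, 18), (282, 46), (283, 60), (284, 22)] [(338, -26), (339, -54), (340, -27), (365, -25), (366, -54), (367, -30)]
```

```bash
python3 -m inch '[[[0,0,0.012,0,0,0,0],[0,0,0,0,0,0,0]]]'|grep -E 'pos|^force';python3 -m inch '[[[0,0,0.012,0,0,0,0],[0,0,0,0,0,0,0]]]'|grep -E 'pos|^force'
```

```text
tool_pos: [0.5081, 0.0681, 0.082]
force: [-2.9, -0.1, 6.4]
tool_pos: [0.5082, 0.0681, 0.0819]
force: [-6.2, 0.0, 13.1]
```

```bash
python3 -m inch '[[[0,0,-0.018,0,0,0,0],[0,0,0,0,0,0,0],[0,0,0,0,0,0,0]]]'|grep -E 'pos|^force';python3 -m inch '[[[0,0,0,0,0,0,0.2],[0,0,0,0,0,0,0.25],[0,0,0,0,0,0,0.3],[0,0,0,0,0,0,0.35],[0,0,0,0,0,0,0.35],[0,0,0,0,0,0,0.35]]]'; python3 -m inch '[[[0,0,-0.2,0,0,0,0.35],[0,0,-0.4,0,0,0,0.35],[0,0,-0.7,0,0,0,0.35],[0,0,-0.7,0,0,0,0.35],[0,0,-0.7,0,0,0,0.35],[-0.8,0,0,0,0,0,0.35],[-0.8,0,0,0,0,0,0.35],[0,0,0,0,0,0,0.35],[0,0,0,0,0,0,0.35]]]'|grep -E 'pos|^force'
python3 - <<'E'
from workcell import optics
from h import *
a=optics.camera('wrist');b=optics.camera('side')
pickle.dump(a,open('wr6.pkl','wb'));pickle.dump(b,open('sd6.pkl','wb'))
cv2.imwrite('pics/end.png',np.hstack([cv2.resize(x['img'][:,:,::-1],(400,300),interpolation=cv2.INTER_AREA) for x in(a,b)]))
E
```

```text
tool_pos: [0.5081, 0.0681, 0.082]
force: [-1.8, 0.1, 5.2]
clock: 23.02
tool_pos: [0.508, 0.0681, 0.0816]
tool_rot: [-0.0, 0.666, 0.746, -0.0]
force: [-0.3, -0.9, -0.6]
finger_gap: 0.348
finger_force: 0.0
tool_pos: [0.5171, -0.0129, 0.2175]
force: [-1.1, 0.0, -0.6]
```

View pics/end.png

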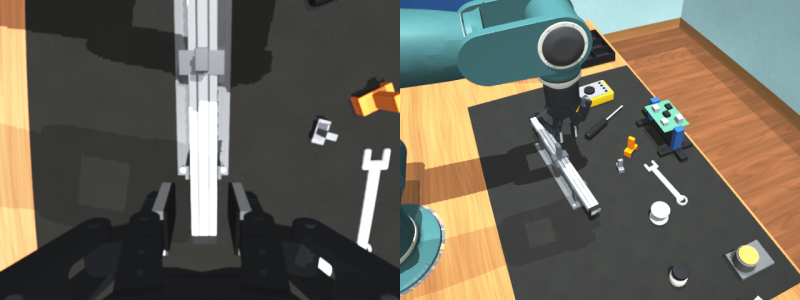

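The clip sits astride the boom, at about (208,62) in the left wrist tile. I'll clear the arm and check the level and clip position from the fixed cameras.

```bash
python3 -m inch '[[[0,0,-0.8,0,0,0,0.35],[0,0,-0.8,0,0,0,0.35],[0.8,-0.1,0,0,0,0,0.35],[0.8,-0.1,0,0,0,0,0.35],[0.8,-0.1,0,0,0,0,0.35],[0.8,-0.1,0,0,0,0,0.35],[0.8,-0.1,0,0,0,0,0.35],[0.8,-0.1,0,0,0,0,0.35],[0.8,-0.1,0,0,0,0,0.35],[0.8,-0.1,0,0,0,0,0.35],[0.8,-0.1,0,0,0,0,0.35],[0.8,-0.1,0,0,0,0,0.35]]]'|grep -E 'pos';python3 -m inch '[[[0.8,-0.2,0,0,0,0,0.35],[0.8,-0.2,0,0,0,0,0.35],[0.8,-0.2,0,0,0,0,0.35],[0,0,0,0,0,0,0.35],[0,0,0,0,0,0,0.35],[0,0,0,0,0,0,0.35],[0,0,0,0,0,0,0.35],[0,0,0,0,0,0,0.35],[0,0,0,0,0,0,0.35],[0,0,0,0,0,0,0.35],[0,0,0,0,0,0,0.35],[0,0,0,0,0,0,0.35]]]'|grep -E 'pos'
python3 - <<'E'
from workcell import optics
from h import *
b=optics.camera('side');a=optics.camera('top');pickle.dump(b,open('sd7.pkl','wb'));pickle.dump(a,open('tp7.pkl','wb'))
x=cv2.resize(b['img'][170:370,170:370,::-1],(400,400),interpolation=cv2.INTER_CUBIC);y=cv2.resize(a['img'][220:353,195:395,::-1],None,fx=2,fy=2,interpolation=cv2.INTER_CUBIC)
cv2.imwrite('pics/end2.png',np.hstack([x,np.pad(y,((0,400-y.shape[0]),(0,0),(0,0)))]))
o=np.array([.511,.0686]);u=np.array([-.1139,.9935]);v=np.array([.9935,.1139])
for n,c,off,sx in (('side',b,(170,170),0),('top',a,(195,220),400)):
  for p in (.051,0,-.051):
    # cap-end tops for mid at ~ -.004
    X=[[*(o+u*s*np.cos(p)-v*.002),.070+s*np.sin(p)] for s in(-.214,.206)]
    print(n,p,np.round((proj(c,X)-off)*2+[sx,0],1).tolist())
  print(n,'tab top pred',(proj(c,[[*(o-v*.002),.118],[*(o-v*.002),.074]])-off)*2+[sx,0])
E
```

```text
tool_pos: [0.4201, 0.3833, 0.297]
tool_pos: [0.3791, 0.496, 0.2968]
side 0.051 [[284.7, 340.0], [84.1, 21.2]]
side 0 [[284.6, 333.0], [85.6, 28.7]]
side -0.051 [[284.0, 325.3], [87.3, 36.5]]
side tab top pred [[164.92645619 123.15659357]
 [170.10191258 156.18863647]]
top 0.051 [[781.5, 139.0], [346.8, 195.2]]
top 0 [[783.1, 138.1], [349.2, 195.6]]
top -0.051 [[784.1, 137.2], [352.1, 195.9]]
top tab top pred [[559.01910168 164.50729254]
 [562.21392983 167.09670503]]
```

View pics/end2.png

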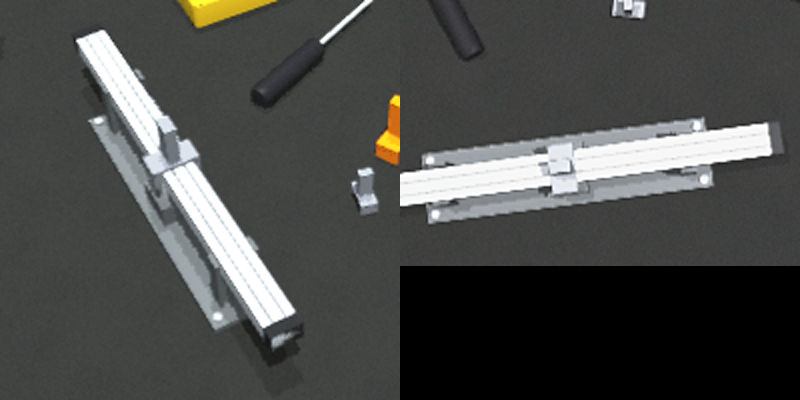

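The side view has the rear cap edge at (286,330) and the front edge at (88,29), which fits the level prediction (333 and 28.7). The tab top at (167,122) and the clip roof in the top view at (563,167) both match points over the ridge.

```bash
python3 -c "
from workcell import robot
print(robot.hand_in())"
```

```text
the job is handed in; nothing more can be done
None
```

The job is handed in: the boom balances level on the ridge with the large grey clip seated astride it directly above the ridge, confirmed in the final side and top views.

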